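# Fetch the screwdriver out of the covered chip box

### The job

The screwdriver has dropped into the chip box, and the opening in the box's fixed cover is shorter than the screwdriver. Draw it back until its handle end is out from under the cover, tilt it handle end up, and bring it out diagonally through the opening without forcing it against the box or disturbing the things standing around. Finish holding it still in the gripper, with the whole screwdriver at least 5 cm above the cover and clear of the box.

Things in the scene. Friction and masses are not known exactly. Their poses are not given: they have to be found in the camera images.
- chip_box: fixed sheet-metal chip box, 264 mm long (x), 156 wide (y), 65 high, with a fixed grey cover plate 4 mm thick that has one rectangular opening. Origin: centre of its underside on the bench; x along the box, roughly away from the robot; z up. Inside floor at z = 6 mm, cover underside 61, cover top 65; inside 260 mm long (x -130 to +130) and 152 wide
- opening (a point): centre of the opening in the cover, level with the cover's top; axes as the box's. The opening is 120 mm along x (box x from -40 to +80 mm) and 140 mm along y; the cover's front part reaches 90 mm and its back part 50 mm over the inside
- driver_center (a point): flat-blade screwdriver lying on the floor inside the box, 191 mm long, about 70 g; this point is half-way along it on its axis, 13.5 mm above the floor it lies on. y axis towards the handle end, z up as it lies. Ribbed yellow handle 26 mm wide and 27 high, from 6 to 95 mm on the +y side; centre of mass about 43 mm on that side
- driver_butt (a point): end of the handle, on the screwdriver's axis; it lies towards the back (+x) of the box, under the back part of the cover
- driver_tip (a point): tip of the steel blade (rod 8 mm thick) on the screwdriver's axis; it lies under the front part of the cover
- insert_case_center (a point): bystander: flat closed plastic case 70x118x22 mm, to the left of the box; centre
- collet_center (a point): bystander: silvery spring collet 20x54x20 mm lying to the right in front of the box; centre
- vial_center (a point): bystander: green oil vial with white cap standing upright, 25 mm diameter, 67 mm high, to the right in front of the box; centre

How it is judged:
By the outcome, as a careful person would: the job done as asked, in the order asked, and still so for the second after the job is handed in, while the arm keeps its last pose, push and grip.
It also fails if it takes over 48 s, if anything falls off the work surface, if the arm or the gripper's body presses on something with over 40 N, if the wrist force passes 120 N, or if a joint passes its speed limit or range.

### The arm

A 6-joint arm with a two-finger parallel gripper is mounted at the origin on a cart in front of the work surface, level with it; the furniture and walls round the work are solid. World frame = base frame: x ahead of the robot, y to its left, z up, the work surface at z = 0. Lengths are in m, angles in degrees, forces in N, time in s.
With the tool pointing down it reaches from about 0.4 to 0.825 m from the base axis. Payload 7 kg.
Tool frame: the origin (TCP) lies on the centre line of the jaws, within the pads' length; the fingertips stand 11 mm ahead of it and the grasp point (between the pads) lies 8 mm behind it; z points along the fingers, y is the line along which they close (so a half turn about z gives the same grasp; the last joint's range is limited). The gripper opens to 88 mm and grips with 3 to 60 N. Pads are 19 mm wide; open, the fingers measure 130 mm over their backs; the gripper's body (78 mm by 193 mm) begins 47 mm behind the grasp point.
Start: joints at [-47.321, 20.546, 0.682, 0, -70.136, -16.507], TCP at [0.298, -0.606, 0.238] pointing down, gripper open.
Joint ranges: [-176.03, 176.03], [-82.01, 121.73], [-58.28, 71.71], [-173.87, 95.51], [-174.79, -0.11], [-173.66, 173.66]. Speed limits (degrees/s): [136.94, 136.94, 172.46, 180, 180, 180].

### API

Orientations are given as [roll, pitch, yaw] about the fixed x, y, z axes, in that order (R = Rz(yaw) Ry(pitch) Rx(roll)).
In Python, from plant import r, capture, camera_model, job gives the robot as it stands.
- The arm moves only by the tool drive_tool, never from a script. Its argument "increments" is a list that holds one entry, the list of rows, each a list of 5 numbers: the gripper's target within -1 to 1 (fully open at 1, half-way at 0, shut at -1), then the shift along the tool's x, y, z scaled (see below), then the turn about the tool's z scaled (see below). In form: [[[gripper, tx, ty, tz, roll], ...]]. A call has 1 to 5 rows; each row is the pose to reach, as a shift and turn from the pose commanded when the call began, along the tool's axes at that moment, turning the shorter way round; what a row does not reach only later rows make up. The controller multiplies each number of a shift by 120 mm and each number of a turn by 360 degrees. A row lasts 1/8 s, in which the tool goes at most 62.5 mm and 10.7 degrees, less where a joint would pass 70% of its speed; a pose out of reach is approached as far as the arm can. A call with a number of a shift or a turn outside -1 to 1 is refused whole. A call with a gripper value outside its range is refused whole. The fingers move at their own pace and stop on an object; "squeeze" is the grip in N (left out, the last holds). Time passes only in rows, so rows that repeat a pose let the fingers close. It gives the time, the measured TCP pose, the force, the opening and the grip force at its end, in the units of the state.
- r.get_state(): the state, without advancing time (a new reading comes with each control period).
- capture(name): name is "side" or "top" or "wrist"; returns the picture (384x512x3 uint8, red, green, blue); there is no depth.
- camera_model(name): a dict with "camera_matrix" (3x3 intrinsics, pixels), "rvec" (rotation vector, rad) and "tvec" (3), from world to camera coordinates, as OpenCV has them. Camera axes: x right, y down, z forward; pixel columns grow to the right and rows downward; lengths in m; the calibration is good to about 2 mm. The wrist camera is an equidistant fisheye: a pixel r from the principal point sees the ray r / f radians off the axis. A picture is of the moment at which its call begins: read the wrist's pose just before it. camera_model takes no time and is no camera call; for the wrist camera it gives the pose at the moment of the call.
- job.close_job(): hands the job in; it is judged then, once.
The state is a dict: "time_s": time; "joints": joint angles; "qd": joint speeds; "joint_torque": joint torques, N m; "tcp_pos": TCP position; "eef_rot": TCP orientation; "contact_force": force on the tool from outside, world axes, zero at the start; "moment": the same for the moment, N m; "gripper_width": finger opening in m; "gripper_force": force on a finger pad.
Only numpy, scipy, OpenCV 4.12 (cv2) and the standard library are available. Lean on these libraries where they do the work, as an engineer would, in place of code of your own. Each camera call takes 0.05 s, during which the arm holds its last target. There are 200 camera calls.

## Working session

There is one attempt and no reset: what is moved stays moved. The work goes in short steps, Python scripts to look and compute and a tool call to move; the robot and the scene stay as the last step left them, time stands still between calls to the robot, and variables do not carry over. Pictures are saved under pics/ and viewed, at most 10 in all, crops included, and the job is handed in when it is done.

Besides the shell and the picture viewer there is one more tool, called after ">>>" by a JSON object that holds its "method" and its "body". drive_tool: Moves the arm, as the interface text tells. Its arguments: {"type":"object","properties":{"increments":{"type":"array"},"squeeze":{"type":"number"}},"required":["increments"]}

```bash
mkdir -p pics; ls
python3 - <<'E'
from plant import r,capture,camera_model,job
import cv2
s=r.get_state();print({k:s[k] for k in('time_s','tcp_pos','eef_rot','gripper_width','contact_force')})
for n in('side','top'):
    im=capture(n);cv2.imwrite(f'pics/{n}0.png',im[:,:,::-1]);print(n,camera_model(n))
E
```

```text
pics
{'time_s': 0.0, 'tcp_pos': array([ 0.29749392, -0.60537037,  0.23661267]), 'eef_rot': array([ 1.79904009e+02, -7.80010399e-03, -1.53833736e+02]), 'gripper_width': 0.08786875546438154, 'contact_force': array([-0.15155635,  0.8051048 , -0.13071442])}
side {'camera_matrix': array([[456.96037829,   0.        , 260.1586553 ],
       [  0.        , 456.96037829, 185.76743447],
       [  0.        ,   0.        ,   1.        ]]), 'rvec': array([ 2.24810039,  0.23387171, -0.08822337]), 'tvec': array([-0.58011572,  0.19988814,  0.96790423])}
top {'camera_matrix': array([[410.28734507,   0.        , 256.09941245],
       [  0.        , 410.28734507, 197.77449973],
       [  0.        ,   0.        ,   1.        ]]), 'rvec': array([ 2.17925706, -2.13165452,  0.17667462]), 'tvec': array([0.29290098, 0.52518732, 1.04594665])}
```

View pics/side0.png

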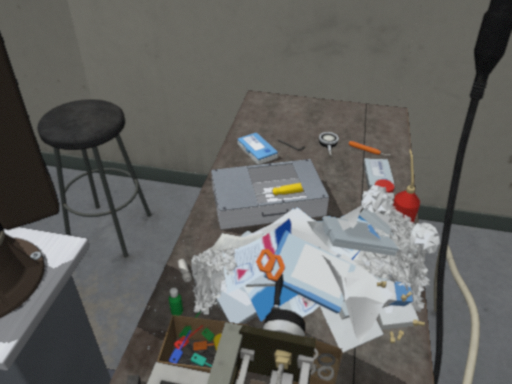

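View pics/top0.png

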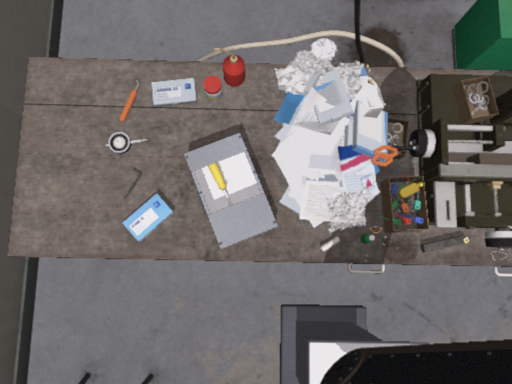

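Top view: the box is centred at about (230,190), rotated about 20°. The yellow handle runs from (211,165) to (224,188), the case is at (148,216), the collet at (330,243) and the vial at (368,238). I'll crop for exact pixels.

```bash
cat > h.py <<'E'
import numpy as np,cv2
from plant import r,capture,camera_model,job
M={n:camera_model(n) for n in('side','top')}
def ray(n,uv,m=None):
    m=m or M[n];R=cv2.Rodrigues(np.array(m['rvec']))[0]
    K=np.array(m['camera_matrix']);p=(np.array(uv,float)-K[:2,2])/K[0,0]
    if n=='wrist':
        th=np.linalg.norm(p);d=np.r_[p/max(th,1e-9)*np.sin(th),np.cos(th)]
    else: d=np.r_[p,1]
    d=R.T@d;return -R.T@np.array(m['tvec']),d/np.linalg.norm(d)
def onz(n,uv,z,m=None):
    c,d=ray(n,uv,m);return c+d*(z-c[2])/d[2]
def tri(*rays):
    A=0;b=0
    for c,d in rays:
        P=np.eye(3)-np.outer(d,d);A=A+P;b=b+P@c
    return np.linalg.solve(A,b)
E
python3 - <<'E'
import cv2,numpy as np
a=cv2.imread('pics/top0.png')[125:250,165:295];b=cv2.imread('pics/side0.png')[145:235,200:340]
A=cv2.resize(a,None,fx=3,fy=3,interpolation=cv2.INTER_CUBIC)
B=cv2.resize(b,None,fx=2.8,fy=2.8,interpolation=cv2.INTER_CUBIC)
o=np.zeros((max(len(A),len(B)),A.shape[1]+B.shape[1],3),np.uint8);o[:len(A),:A.shape[1]]=A;o[:len(B),A.shape[1]:]=B
cv2.imwrite('pics/c0.png',o);print(o.shape)
from h import *
for n in('top','side'):
    im=cv2.imread(f'pics/{n}0.png');h=cv2.cvtColor(im,cv2.COLOR_BGR2HSV)
    m=cv2.inRange(h,(20,120,100),(35,255,255))
    k,l,st,c=cv2.connectedComponentsWithStats(m)
    for i in range(1,k):
        if st[i,4]>40:
            pts=np.argwhere(l==i)[:,::-1].astype(np.float32)
            print(n,c[i],st[i],cv2.boxPoints(cv2.minAreaRect(pts)).round(1).tolist(),[onz(n,q,.02).round(3).tolist() for q in cv2.boxPoints(cv2.minAreaRect(pts))])
E
```

```text
(375, 782, 3)
top [217.08290155 175.21243523] [209 163  17  26 193] [[208.1999969482422, 165.39999389648438], [215.0, 162.0], [227.0, 186.0], [220.1999969482422, 189.39999389648438]] [[0.606, 0.435, 0.02], [0.616, 0.417, 0.02], [0.551, 0.383, 0.02], [0.541, 0.401, 0.02]]
top [409.85116279 189.11627907] [399 182  24  16 215] [[397.29998779296875, 190.1999969482422], [419.6000061035156, 177.8000030517578], [424.6000061035156, 186.6999969482422], [402.29998779296875, 199.10000610351562]] [[0.55, -0.076, 0.02], [0.586, -0.138, 0.02], [0.562, -0.151, 0.02], [0.526, -0.089, 0.02]]
side [288.10970464 188.85654008] [273 183  30  12 237] [[272.0, 187.39999389648438], [300.8999938964844, 182.10000610351562], [302.5, 191.0], [273.6000061035156, 196.3000030517578]] [[0.54, 0.411, 0.02], [0.611, 0.449, 0.02], [0.62, 0.414, 0.02], [0.55, 0.377, 0.02]]
side [216.75362319 339.71014493] [214 333   7  17  69] [[210.89999389648438, 347.29998779296875], [216.10000610351562, 331.70001220703125], [221.1999969482422, 333.3999938964844], [216.0, 349.0]] [[0.513, -0.063, 0.02], [0.513, -0.03, 0.02], [0.524, -0.032, 0.02], [0.523, -0.065, 0.02]]
```

View pics/c0.png

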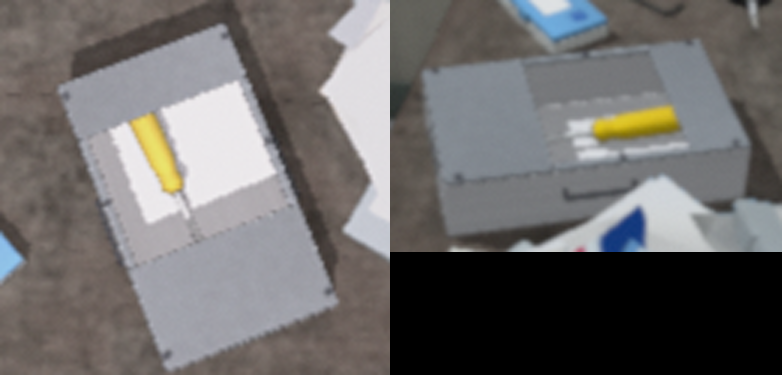

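Run:
```python
from h import *
f=lambda p:np.array(p)/3+[165,125]-[1/3,1/3]
C=[onz('top',f(p),.065) for p in((62,90),(228,27),(335,300),(170,368))]  # back-left, back-right, front-right, front-left
g=lambda p:np.array(p)/2.8+[200,145]
# two-view corners: side crop x offset 390
S=[(748-390,146),(450-390,180),(427-390,70),(698-390,42)] # side: backR, frontR, frontL, backL
order=[1,2,3,0]
for i,s in zip(order,S):
    p=((62,90),(228,27),(335,300),(170,368))[i]
    print(i,tri(ray('top',f(p)),ray('side',g(s))).round(4),C[i].round(4))
O=[onz('top',f(p),.065)[:2] for p in((80,138),(243,82),(292,205),(133,266))]
C=np.array(C)[:,:2];c=C.mean(0);v=(C[0]+C[1]-C[2]-C[3]);yaw=np.arctan2(v[1],v[0])
print('box',c,np.degrees(yaw),[np.linalg.norm(C[0]-C[1]),np.linalg.norm(C[1]-C[2])])
R=np.array([[np.cos(yaw),-np.sin(yaw)],[np.sin(yaw),np.cos(yaw)]])
print('opening in box',[(R.T@(o-c)).round(3) for o in O])
im={n:cv2.imread(f'pics/{n}0.png') for n in M}
L={}
for n in M:
    m=cv2.inRange(cv2.cvtColor(im[n],cv2.COLOR_BGR2HSV),(20,120,100),(35,255,255))
    k,l,st,cc=cv2.connectedComponentsWithStats(m)
    i={'top':[217,175],'side':[288,189]}[n]; i=l[i[1],i[0]]
    vx,vy,x,y=cv2.fitLine(np.argwhere(l==i)[:,::-1].astype(np.float32),cv2.DIST_L2,0,.01,.01).ravel();L[n]=(np.array([x,y]),np.array([vx,vy]))
    P=[onz(n,np.array([x,y])+k*np.array([vx,vy]),.0195)[:2] for k in(-10,10)];d=P[1]-P[0]
    print(n,'axis',P,np.degrees(np.arctan2(d[1],d[0])), 'box frame',[R.T@(p-c) for p in P])
# 3D line = intersection of planes
pl=[]
for n in M:
    a,b=[ray(n,L[n][0]+k*L[n][1]) for k in(-10,10)];nn=np.cross(a[1],b[1]);pl.append((nn,nn@a[0]))
d=np.cross(pl[0][0],pl[1][0]);d/=np.linalg.norm(d)
for x in(.55,.61):
    A=np.array([pl[0][0],pl[1][0],[1,0,0]]);print('line',np.linalg.solve(A,[pl[0][1],pl[1][1],x]))
print(d)
# blue case, green vial
print('neck',onz('top',f((181,190)),.0195),'rod end vis',onz('top',f((187,216)),.0195))
for n,uv,z in(('top',(330,243),.02),('top',(368,238),.06),('top',(148,216),.02),('side',(176,303),.03),('side',(174,292),.067)):print(n,uv,onz(n,uv,z).round(3))
s=r.get_state();q=cv2.Rodrigues(np.array(camera_model('wrist')['rvec']))[0];print(camera_model('wrist'),s['joints'])
```

```text
1 [0.6841 0.3492 0.0652] [0.6827 0.3488 0.065 ]
2 [0.4475 0.2526 0.0657] [0.4465 0.2522 0.065 ]
3 [0.388  0.3901 0.0669] [0.3864 0.3897 0.065 ]
0 [0.6245 0.4911 0.0642] [0.6226 0.4905 0.065 ]
box [0.53455148 0.37031148] 22.68393270779891 [np.float64(0.15389263240562573), np.float64(0.25524379167029826)]
opening in box [array([0.082, 0.077]), array([ 0.078, -0.071]), array([-0.038, -0.071]), array([-0.038,  0.074])]
side axis [array([0.55772421, 0.40319332]), array([0.60604163, 0.42671782])] 25.96025082106733 box frame [array([0.03406103, 0.0214018 ]), array([0.08771307, 0.02447311])]
top axis [array([0.60411304, 0.42259915]), array([0.55520481, 0.39799991])] -153.2990935792472 box frame [array([0.08434531, 0.02141679]), array([0.02973369, 0.01758172])]
line [0.55       0.39544704 0.022656  ]
line [0.61       0.42560959 0.02190365]
[ 0.8934008   0.44912083 -0.01120252]
neck [0.5452692  0.38792655 0.0195    ] rod end vis [0.52195903 0.38186173 0.0195    ]
top (330, 243) [0.405 0.107 0.02 ]
top (368, 238) [0.418 0.017 0.06 ]
top (148, 216) [0.465 0.588 0.02 ]
side (176, 303) [0.422 0.009 0.03 ]
side (174, 292) [0.422 0.007 0.067]
{'camera_matrix': array([[297.31863964,   0.        , 251.94017221],
       [  0.        , 297.31863964, 192.13200246],
       [  0.        ,   0.        ,   1.        ]]), 'rvec': array([-1.57717603, -2.53021994, -0.34313222]), 'tvec': array([ 0.67395026, -0.0319915 ,  0.38971188])} [-4.73171399e+01  2.05875349e+01  6.40787980e-01 -1.77482277e-02
 -7.01354148e+01 -1.65061363e+01]
```

Box centre is about (0.535, 0.370) at yaw 22.7°. The driver's axis is at about yaw 26.4° and z≈0.02, with the butt near box x=107 mm and the tip near -84 mm. The tool's x axis already lies along the driver, so I'll rise and then traverse.

>>> {"method": "drive_tool", "body": {"increments": [[[0,0,0,-1,0],[0,0,0,-1,0],[0,-0.42,0.47,-1,0],[0,-0.84,0.94,-1,0],[0,-0.84,0.94,-1,0]]]}}

```text
time_s: 0.72
tcp_pos: [0.3387, -0.4575, 0.3579]
eef_rot: [-180.0, 0.0, -153.7]
contact_force: [0.1, -1.0, 0.9]
gripper_width: 0.0457
gripper_force: 0.0
```

>>> {"method": "drive_tool", "body": {"increments": [[[0,-0.84,0.94,0,0],[0,-0.84,0.94,0,0],[0,-0.84,0.94,0,0]]]}}

```text
time_s: 1.1
tcp_pos: [0.3793, -0.3119, 0.3577]
eef_rot: [-180.0, 0.0, -153.7]
contact_force: [0.7, 0.5, -0.2]
gripper_width: 0.0437
gripper_force: 0.0
```

>>> {"method": "drive_tool", "body": {"increments": [[[0,-0.84,0.94,0,0],[0,-0.84,0.94,0,0],[0,-0.84,0.94,0,0]]]}}

```text
time_s: 1.48
tcp_pos: [0.42, -0.1662, 0.3575]
eef_rot: [180.0, 0.0, -153.7]
contact_force: [0.2, -0.3, -0.0]
gripper_width: 0.0437
gripper_force: 0.0
```

>>> {"method": "drive_tool", "body": {"increments": [[[0,-0.84,0.94,0,0],[0,-0.84,0.94,0,0],[0,-0.84,0.94,0,0]]]}}

```text
time_s: 1.85
tcp_pos: [0.4607, -0.0203, 0.3573]
eef_rot: [180.0, -0.0, -153.7]
contact_force: [-0.0, -1.2, -0.2]
gripper_width: 0.0438
gripper_force: 0.0
```

>>> {"method": "drive_tool", "body": {"increments": [[[0,-0.84,0.94,0,0],[0,-0.84,0.94,0,0],[0,-0.84,0.94,0,0]]]}}

```text
time_s: 2.22
tcp_pos: [0.5014, 0.1254, 0.3567]
eef_rot: [180.0, -0.1, -153.7]
contact_force: [0.9, -1.3, -0.1]
gripper_width: 0.0435
gripper_force: 0.0
```

>>> {"method": "drive_tool", "body": {"increments": [[[0,-0.84,0.94,0,0],[0,-0.84,0.94,0,0],[0,-0.84,0.94,0,0]]]}}

```text
time_s: 2.6
tcp_pos: [0.5422, 0.2707, 0.3562]
eef_rot: [-180.0, -0.1, -153.7]
contact_force: [0.1, -0.8, -0.0]
gripper_width: 0.0435
gripper_force: 0.0
```

>>> {"method": "drive_tool", "body": {"increments": [[[0,-0.84,0.94,0,0],[0,-0.84,0.94,0.5,0],[0,-0.84,0.94,1,0],[0,-0.84,0.94,1,0],[0,-0.84,0.94,1,0]]]}}

```text
time_s: 3.22
tcp_pos: [0.5818, 0.4131, 0.2341]
eef_rot: [-179.9, -0.3, -153.8]
contact_force: [0.3, -0.9, 0.8]
gripper_width: 0.0438
gripper_force: 0.0
```

Run:
```python
from h import *
m=camera_model('wrist');im=capture('wrist');cv2.imwrite('pics/w1.png',im[:,:,::-1])
import json;json.dump({k:np.array(v).tolist() for k,v in m.items()},open('w1.json','w'));print(r.get_state()['tcp_pos'])
```

```text
[0.58274857 0.41327867 0.23699889]
```

View pics/w1.png

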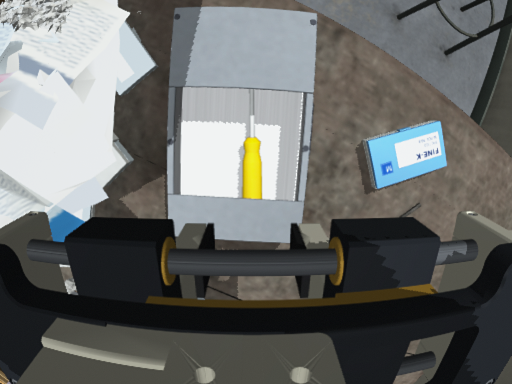

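The wrist view shows the handle at columns 244–261, from row 137 to the cover's back edge at about row 199. The opening's front edge is at about row 89 and the neck at (252,137).

Run:
```python
from h import *
import json
m=json.load(open('w1.json'));im=cv2.imread('pics/w1.png')
W=lambda uv,z:onz('wrist',uv,z,m)
k=cv2.inRange(cv2.cvtColor(im,cv2.COLOR_BGR2HSV),(22,150,120),(35,255,255));k[:, :220]=0;k[:,290:]=0;k[:110]=0;k[205:]=0
rows=[];
for v in range(130,203):
    u=np.flatnonzero(k[v])
    if len(u)>5: rows.append((v,u.min(),u.max()+1))
print(rows[0],rows[-1])
for v,a,b in rows[::8]: 
    P,Q=W((a,v+.5),.0195),W((b,v+.5),.0195);print(v,((P+Q)/2).round(4),np.linalg.norm(P-Q).round(4))
# two-view neck
f=lambda p:np.array(p)/3+[165,125]-[1/3,1/3]
print('neck tri',tri(ray('wrist',(252.5,rows[0][0]),m),ray('top',f((181,190)))))
cor=[W(p,.065)[:2] for p in((175,87),(314,92),(175,196),(302,201))]
for n in('backL','backR'):pass
print('opening pts',np.round(cor,4).tolist())
box=[W(p,.065)[:2] for p in((174,9),(316,9),(168,238),(303,241))];print('cover corners',np.round(box,4).tolist(), np.mean(box,0))
```

```text
(138, np.int64(247), np.int64(257)) (198, np.int64(254), np.int64(262))
138 [0.544  0.3944 0.0195] 0.0121
146 [0.5528 0.3987 0.0195] 0.0195
154 [0.5617 0.4031 0.0195] 0.0171
162 [0.5706 0.4075 0.0195] 0.0221
170 [0.5796 0.4119 0.0195] 0.0223
178 [0.5884 0.4169 0.0195] 0.0237
186 [0.5976 0.4214 0.0195] 0.0238
194 [0.607  0.426  0.0195] 0.024
neck tri [0.54372252 0.39110261 0.02370361]
opening pts [[0.5253, 0.2937], [0.4658, 0.4293], [0.6359, 0.3427], [0.578, 0.4736]]
cover corners [[0.4456, 0.2516], [0.3793, 0.3906], [0.6885, 0.3539], [0.6204, 0.4987]] [0.53345178 0.37369983]
```

Already aligned, so descending.

>>> {"method": "drive_tool", "body": {"increments": [[[0,0.01,0,0.5,0],[0,0.01,0,1,0],[0,0.01,0,1,0],[0,0.01,0,1,0]]]}}

```text
time_s: 3.78
tcp_pos: [0.5835, 0.4144, 0.1218]
eef_rot: [180.0, 0.3, -153.8]
contact_force: [0.0, 0.8, 0.6]
gripper_width: 0.0436
gripper_force: 0.0
```

>>> {"method": "drive_tool", "body": {"increments": [[[0,0,0,0.25,0],[0,0,0,0.5,0],[0,0,0,0.7,0],[0,0,0,0.8,0],[0,0,0,0.8,0]]]}}

```text
time_s: 4.4
tcp_pos: [0.5824, 0.4142, 0.0233]
eef_rot: [180.0, 0.1, -153.8]
contact_force: [0.0, 0.1, -0.6]
gripper_width: 0.0438
gripper_force: 0.0
```

Next I'll close gently.

>>> {"method": "drive_tool", "body": {"increments": [[[-1,0,0,0,0],[-1,0,0,0,0],[-1,0,0,0,0],[-1,0,0,0,0]]], "squeeze": 5}}

```text
time_s: 4.9
tcp_pos: [0.5821, 0.414, 0.0227]
eef_rot: [180.0, 0.1, -153.8]
contact_force: [-0.5, -1.1, 6.6]
gripper_width: 0.0255
gripper_force: 5.0
```

>>> {"method": "drive_tool", "body": {"increments": [[[-1,0.0,0,-0.015,0],[-1,0.1,0,-0.015,0],[-1,0.2,0,-0.015,0],[-1,0.3,0,-0.015,0],[-1,0.3,0,-0.015,0]]]}}

```text
time_s: 5.52
tcp_pos: [0.5482, 0.3972, 0.0236]
eef_rot: [-180.0, -0.0, -153.8]
contact_force: [0.1, -0.0, -0.4]
gripper_width: 0.0256
gripper_force: 5.0
```

Run:
```python
from h import *
s=r.get_state();print(s['tcp_pos'],s['contact_force'],s['gripper_width'])
im=capture('wrist')[:,:,::-1];b=capture('side')[:,:,::-1][130:250,190:350]
o=np.zeros((384,780,3),np.uint8);o[:,:400]=im[:,60:460];o[:285,400:]=cv2.resize(b,(380,285),interpolation=cv2.INTER_CUBIC)
cv2.imwrite('pics/w2.png',o)
```

```text
[0.54822024 0.3972243  0.02358029] [ 0.08090857 -0.02715428 -0.40923681] 0.025592986332957642
```

View pics/w2.png

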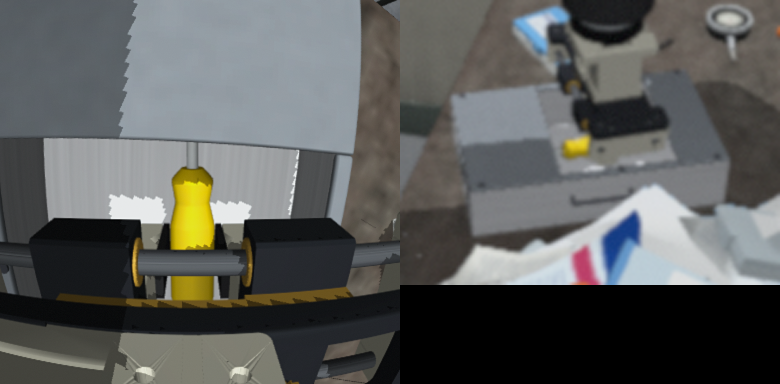

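The draw-back moved the driver 38 mm, so the butt is now at about box x 68 mm. The wrist view shows the neck at (192,165), just behind the cover edge, with everything aligned. I'll regrip nearer the butt.

>>> {"method": "drive_tool", "body": {"increments": [[[-1,0,0,0.015,0],[0,0,0,0.015,0],[0,0,0,0.015,0],[0,0,0,0.015,0]]]}}

```text
time_s: 6.12
tcp_pos: [0.5494, 0.3976, 0.0214]
eef_rot: [-180.0, -0.0, -153.8]
contact_force: [-0.3, 1.0, -0.1]
gripper_width: 0.043
gripper_force: 0.0
```

>>> {"method": "drive_tool", "body": {"increments": [[[0,-0.14,0,0,0],[0,-0.28,0,0,0],[0,-0.28,0,0,0],[-1,-0.28,0,0,0],[-1,-0.28,0,0,0]]], "squeeze": 4}}

```text
time_s: 6.75
tcp_pos: [0.5789, 0.4122, 0.0216]
eef_rot: [-180.0, -0.0, -153.8]
contact_force: [0.6, 0.4, -0.2]
gripper_width: 0.0289
gripper_force: 0.0
```

>>> {"method": "drive_tool", "body": {"increments": [[[-1,0,0,0,0],[-1,0,0,0,0],[-1,0,0,0,0]]]}}

```text
time_s: 7.12
tcp_pos: [0.5792, 0.4124, 0.0216]
eef_rot: [-180.0, -0.0, -153.8]
contact_force: [0.1, -1.3, 0.8]
gripper_width: 0.0254
gripper_force: 4.0
```

>>> {"method": "drive_tool", "body": {"increments": [[[-1,0,0,-0.08,0],[-1,0.0,0,-0.16,0],[-1,0.01,0,-0.25,0],[-1,0.02,0,-0.33,0],[-1,0.02,0,-0.33,0]]]}}

```text
time_s: 7.75
tcp_pos: [0.5777, 0.4119, 0.0626]
eef_rot: [180.0, 0.1, -153.8]
contact_force: [0.2, 0.3, -0.6]
gripper_width: 0.0254
gripper_force: 4.0
```

```bash
cat > look.py <<'E'
from h import *
import sys
s=r.get_state();print(s['tcp_pos'],s['contact_force'],s['moment'],s['gripper_width'],s['time_s'])
im=capture('wrist')[:,:,::-1];b=capture('side')[:,:,::-1][100:250,170:360]
o=np.zeros((384,780,3),np.uint8);o[:,:300]=im[:,110:410];o[:379,300:]=cv2.resize(b,(480,379),interpolation=cv2.INTER_CUBIC)
cv2.imwrite(f'pics/{sys.argv[1]}.png',o)
E
python3 look.py w3
```

```text
[0.5776612  0.41191231 0.06259457] [ 0.15040404  0.30363312 -0.61999909] [0.04202557 0.05493122 0.01633126] 0.025365788155325895 7.75
```

View pics/w3.png

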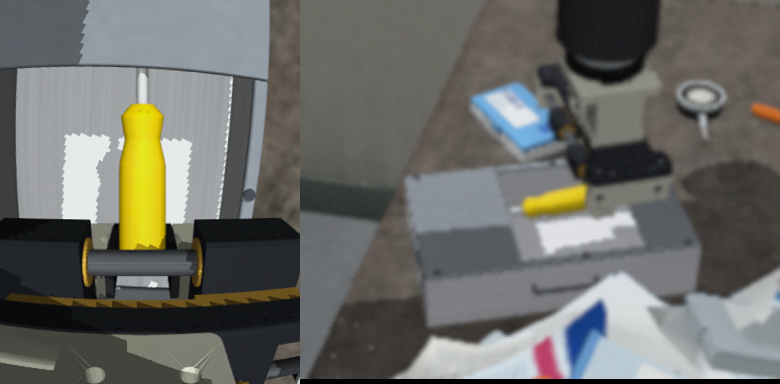

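The side view shows the neck at about (260,183) full-frame and the wrist view at (252,104). I'll triangulate for the tilt.

Run:
```python
from h import *
m=camera_model('wrist')
p=tri(ray('wrist',(252,105),m),ray('side',(260.5,182.5)));t=r.get_state()['tcp_pos'];d=t-p
print(p,d,np.linalg.norm(d),np.degrees(np.arcsin(d[2]/np.linalg.norm(d))))
```

```text
[0.51172596 0.37848494 0.05742267] [0.065453   0.03293595 0.00383114] 0.07337268038573751 2.993051625646321
```

Tilt is only about 3° because the pads hold it. I'll lower slightly, relax to the minimum grip and see whether it pivots.

>>> {"method": "drive_tool", "body": {"increments": [[[-1,0,0,0.08,0],[-1,0,0,0.08,0],[-1,0,0,0.08,0],[-1,0,0,0.08,0]]], "squeeze": 3}}

```text
time_s: 8.35
tcp_pos: [0.5774, 0.4115, 0.0515]
eef_rot: [-180.0, -0.0, -153.8]
contact_force: [0.2, 0.9, -1.4]
gripper_width: 0.0253
gripper_force: 3.0
```

```bash
cat > neck.py <<'E'
from h import *
m=camera_model('wrist');s=r.get_state();t=s['tcp_pos'];im=capture('wrist');sd=capture('side')
def ym(im): return cv2.inRange(cv2.cvtColor(im,cv2.COLOR_RGB2HSV),(20,120,80),(35,255,255))
k=ym(im);k[:,:215]=0;k[:,295:]=0
v,u=np.nonzero(k);v0=v.min();wu=(u[v<=v0+1].mean()+.5,v0)
k=ym(sd);k[:130]=0;k[230:]=0;k[:,:200]=0;k[:,340:]=0
n,l,st,c=cv2.connectedComponentsWithStats(k);i=1+np.argmax(st[1:,4]);v,u=np.nonzero(l==i);u0=u.min();su=(u0,v[u<=u0+2].mean()+.5)
p=tri(ray('wrist',wu,m),ray('side',su));d=t-p
print(wu,su,'neck',p.round(4),'tcp',t.round(4),'len',np.linalg.norm(d).round(4),'tilt',np.degrees(np.arcsin(d[2]/np.linalg.norm(d))).round(1),'F',s['contact_force'].round(2))
E
python3 neck.py
```

```text
(np.float64(252.5), np.int64(104)) (np.int64(258), np.float64(184.91176470588235)) neck [0.5085 0.3781 0.0492] tcp [0.5774 0.4115 0.0515] len 0.0766 tilt 1.8 F [ 0.24  0.9  -1.36]
```

The driver holds at about 2°. I'll lift slowly so the blade rests lightly on the front cover's edge and the driver turns in the pads (well under 1 N needed), watching the force.

>>> {"method": "drive_tool", "body": {"increments": [[[-1,0,0,-0.05,0],[-1,0,0,-0.09,0],[-1,0,0,-0.13,0],[-1,0,0,-0.17,0],[-1,0,0,-0.21,0]]]}}

```text
time_s: 9.07
tcp_pos: [0.5773, 0.4114, 0.0772]
eef_rot: [180.0, 0.0, -153.8]
contact_force: [-0.7, 0.1, -0.8]
gripper_width: 0.0257
gripper_force: 3.0
```

```bash
python3 neck.py
```

```text
(np.float64(252.78571428571428), np.int64(106)) (np.int64(259), np.float64(179.77777777777777)) neck [0.5099 0.3787 0.0655] tcp [0.5773 0.4114 0.0772] len 0.0759 tilt 8.8 F [-0.7   0.14 -0.8 ]
```

It is pivoting with almost no force, so I'll continue.

>>> {"method": "drive_tool", "body": {"increments": [[[-1,0,0,-0.05,0],[-1,0,0,-0.1,0],[-1,0,0,-0.15,0],[-1,0,0,-0.2,0],[-1,0,0,-0.25,0]]]}}

```text
time_s: 9.8
tcp_pos: [0.5773, 0.4114, 0.1072]
eef_rot: [180.0, 0.0, -153.8]
contact_force: [0.0, -0.2, -1.0]
gripper_width: 0.0257
gripper_force: 3.0
```

```bash
python3 neck.py
```

```text
(np.float64(252.32608695652175), np.int64(117)) (np.int64(261), np.float64(175.5)) neck [0.5149 0.3811 0.078 ] tcp [0.5773 0.4114 0.1072] len 0.0753 tilt 22.8 F [ 0.02 -0.18 -1.01]
```

>>> {"method": "drive_tool", "body": {"increments": [[[-1,0,0,-0.05,0],[-1,0,0,-0.1,0],[-1,0,0,-0.15,0],[-1,0,0,-0.2,0],[-1,0,0,-0.25,0]]]}}

```text
time_s: 10.52
tcp_pos: [0.5773, 0.4114, 0.1372]
eef_rot: [180.0, 0.0, -153.8]
contact_force: [0.1, 0.3, -1.2]
gripper_width: 0.0256
gripper_force: 3.0
```

```bash
python3 neck.py; python3 look.py w4
```

```text
(np.float64(252.5), np.int64(130)) (np.int64(265), np.float64(169.2058823529412)) neck [0.5231 0.3851 0.096 ] tcp [0.5773 0.4114 0.1372] len 0.073 tilt 34.4 F [ 0.14  0.26 -1.24]
[0.57767128 0.41176452 0.13782565] [ 0.4585267   0.50524083 -1.16409375] [ 0.03659237 -0.01863733 -0.01372148] 0.0255105328072051 10.625
```

View pics/w4.png

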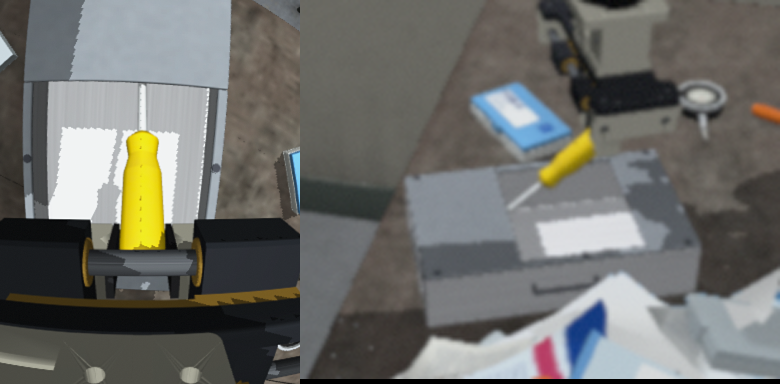

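The tilt is about 35°: neck at side crop (543,180), rod entering the box at (508,207). Next, draw it out diagonally along its own axis.

>>> {"method": "drive_tool", "body": {"increments": [[[-1,-0.12,0,-0.08,0],[-1,-0.24,0,-0.16,0],[-1,-0.36,0,-0.24,0],[-1,-0.48,0,-0.33,0],[-1,-0.6,0,-0.42,0]]]}}

```text
time_s: 11.35
tcp_pos: [0.6422, 0.4432, 0.1869]
eef_rot: [-180.0, -0.0, -153.8]
contact_force: [-0.1, 0.5, -0.8]
gripper_width: 0.0257
gripper_force: 3.0
```

```bash
python3 neck.py; python3 look.py w5
```

```text
(np.float64(252.3095238095238), np.int64(131)) (np.int64(294), np.float64(148.5)) neck [0.5879 0.4169 0.1463] tcp [0.6422 0.4432 0.1869] len 0.0727 tilt 34.0 F [-0.06  0.48 -0.76]
[0.64318907 0.44372348 0.18760588] [-0.00729271  0.78825604 -0.90310871] [ 0.01091081 -0.07926866 -0.02762809] 0.02545461733863232 11.45
```

View pics/w5.png

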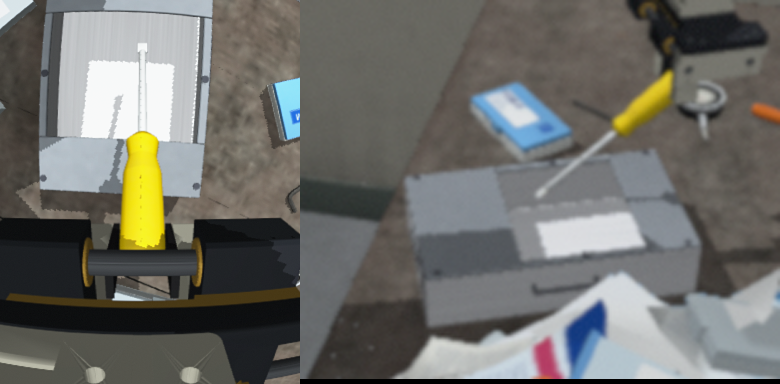

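The tip is visible in the opening, clear of the front edge. I'll firm up the grip and lift away.

>>> {"method": "drive_tool", "body": {"increments": [[[-1,0,0,0,0],[-1,0,0,-0.2,0],[-1,0.05,0,-0.45,0],[-1,0.15,0,-0.7,0],[-1,0.25,0,-0.9,0]]], "squeeze": 12}}

```text
time_s: 12.18
tcp_pos: [0.6143, 0.4297, 0.2963]
eef_rot: [180.0, 0.0, -153.8]
contact_force: [0.5, 0.4, -0.0]
gripper_width: 0.0255
gripper_force: 12.0
```

>>> {"method": "drive_tool", "body": {"increments": [[[-1,0,0,0,0],[-1,0,0,0,0],[-1,0,0,0,0],[-1,0,0,0,0]]]}}

```text
time_s: 12.68
tcp_pos: [0.615, 0.4299, 0.2938]
eef_rot: [-180.0, -0.1, -153.8]
contact_force: [-0.5, -0.7, -1.1]
gripper_width: 0.0253
gripper_force: 12.0
```

Run:
```python
from h import *
s=r.get_state();print(s['tcp_pos'],s['contact_force'],s['gripper_width'],np.abs(s['qd']).max())
b=capture('side')[:,:,::-1][60:240,160:400];c=capture('top')[:,:,::-1][100:260,120:390]
o=np.zeros((576,500,3),np.uint8);o[:300,:400]=cv2.resize(b,(400,300),interpolation=cv2.INTER_CUBIC);o[300:,:466]=cv2.resize(c,(466,276),interpolation=cv2.INTER_CUBIC)
cv2.imwrite('pics/w6.png',o)
```

```text
[0.61495162 0.42985094 0.29380509] [-0.45544048 -0.68063594 -1.09220049] 0.025273251537458647 0.2671175167937877
```

View pics/w6.png

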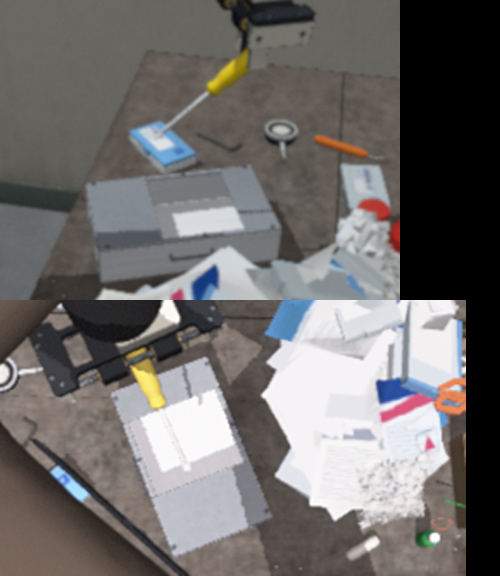

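The driver is held about 35° handle up, with the blade tip at side (254,141) and top (228,197). The bystanders are undisturbed. I'll check the tip height, then hand in.

Run:
```python
from h import *
p=tri(ray('side',(254,141)),ray('top',(227.7,196.8)));print(p)
if p[2]>.15: print(job.close_job())
```

```text
[0.49832506 0.37168501 0.18415078]
the job is handed in; nothing more can be done
None
```

The screwdriver is out of the chip box and held still in the gripper, handle end up. Its tip is about 12 cm above the cover, nothing around the box was disturbed, and the job is handed in at about 13 s.

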